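Set the infuser cups and open the tea caddy

ROBOT

A 6-joint arm with a two-finger parallel gripper is mounted at the origin on the work surface. World frame = base frame: x ahead of the robot, y to its left, z up, the work surface at z = 0. Lengths are in m, angles in rad, forces in N, time in s.
With the tool pointing down it reaches from about 0.375 to 0.975 m from the base axis. Payload 3.8 kg.
Tool frame: the origin (TCP) lies at the very end of the fingers, on their centre line; the grasp point (between the pads) lies 19 mm behind it; z points along the fingers, y is the line along which they close (so a half turn about z gives the same grasp; the last joint's range is limited). The gripper opens to 85 mm and grips with 20 to 120 N. Pads are 22 mm wide; open, the fingers measure 114 mm over their backs; the gripper's body (76 mm by 85 mm) begins 54 mm behind the grasp point. The pads swing forward as they close: fully open they stand 13 mm farther back than shut.
Start: joints at [1.211, 0.264, 1.604, -0, 1.274, -0.037], TCP at [0.214, 0.64, 0.231] pointing down, gripper open.
Joint ranges: [-2.63, 2.63], [-0.94, 2.18], [0.31, 2.57], [-1.31, 4.45], [0, 2.66], [-2.55, 2.55]. Speed limits (rad/s): [2.57, 2.57, 3.14, 3.14, 3.14, 3.14].

INTERFACE

Orientations are given as a rotation vector (axis times angle).
In Python, from workcell import read_state, read_camera, calibration, finish_job gives the robot as it stands.
- The arm moves only by the tool step_arm, never from a script. Its argument "commands" is a list of rows, each an object of numbers: "fingers": the gripper's target within -1 to 1 (shut at 1, half-way at 0, fully open at -1); "dx", "dy", "dz": the shift along the tool's x, y, z in m; "roll": the turn about the tool's z in degrees. In form: [{"fingers": .., "dx": .., "dy": .., "dz": .., "roll": ..}, ...]. A call has 1 to 8 rows; each row is the pose to reach, as a shift and turn from the pose commanded when the call began, along the tool's axes at that moment; what a row does not reach only later rows make up. A row lasts 1/8 s, in which the tool goes at most 62.5 mm and 10.7 degrees, less where a joint would pass 70% of its speed; a pose out of reach is approached as far as the arm can. A call with a gripper value outside its range is refused whole. The fingers move at their own pace and stop on an object; "squeeze" is the grip in N (left out, the last holds). Time passes only in rows, so rows that repeat a pose let the fingers close. It gives the time, the measured TCP pose, the force, the opening and the grip force at its end, in the units of the state.
- read_state(): the state, without advancing time (a new reading comes with each control period).
- read_camera(name): name is "scene" or "side" or "wrist"; returns (picture, depth): 400x640x3 uint8, blue, green, red; 400x640 float32, m along the optical axis (not along the pixel's ray), 0 where there is no reading.
- calibration(name): a dict with "intrinsics" (3x3 intrinsics, pixels), "world_to_cam" (4x4, takes a point from world to camera coordinates). Camera axes: x right, y up, looking along -z (the intrinsics and any distortion apply to the point x, -y, -z); pixel columns grow to the right and rows downward; lengths in m; the calibration is good to about 2 mm. The wrist camera is an equidistant fisheye: a pixel r from the principal point sees the ray r / f radians off the axis. A picture is of the moment at which its call begins: read the wrist's pose just before it. calibration takes no time and is no camera call; for the wrist camera it gives the pose at the moment of the call.
- finish_job(): hands the job in; it is judged then, once.
The state is a dict: "time": time; "q": joint angles; "joint_vel": joint speeds; "joint_torque": joint torques, N m; "tool_pos": TCP position; "tcp_rot": TCP orientation; "wrist_force": force on the tool from outside, world axes, zero at the start; "torque": the same for the moment, N m; "width": opening from 0.0 (shut) to 1.0 (fully open); "grip_force": force on a finger pad.
Only numpy, scipy, OpenCV 4.12 (cv2) and the standard library are available. Lean on these libraries where they do the work, as an engineer would, in place of code of your own. Each camera call takes 0.05 s, during which the arm holds its last target. There are 200 camera calls.

TASK

Get the tea ready for portioning: first stand the two loose steel infuser cups upright in the two empty wells of the pine stand, one cup to a well, all the way down. Then take the cap off the red-banded tea caddy: it is a twist-lock cap that comes free one way only and nobody remembers which, so find out by trying, and lift it off once it is unlocked. Finish still holding the cap in the air, off to one side of the caddy so that the mouth is free, and a good hand's breadth above the rim; leave the cup already in the stand, the teapot, the saucers, the coaster box and the scoop where they are.

Things in the scene. Friction and masses are not known exactly. Their poses are not given: they have to be found in the camera images.
- cup_a_mid (a point): centre (half-way up, 30 mm above its foot) of a loose steel infuser cup, an upright cylinder 40 mm in diameter (a 41 mm lip) and 60 mm high, about 70 g, standing on the table to the robot's left; z up its axis
- cup_b_mid (a point): centre of the second loose cup, the same as cup_a, also on the table to the robot's left
- cup_c_mid (a point): centre of a third, equal cup that already stands in the third well of the stand; it is to stay there
- stand_hole0 (a point): mouth centre of the other end well, which holds cup_c
- stand_hole1 (a point): mouth centre of the middle well, also empty; otherwise as stand_hole2. Axes: y along the row of wells, z up
- stand_hole2 (a point): mouth centre, on the stand's top face 35 mm above the table, of an empty end well of the pine stand (fixed block 80 x 204 x 35 mm, three wells in a row along its y, 62 mm apart). Each well is round, 44 mm in diameter, 20 mm deep, flat-floored; a cup all the way down stands 40 mm out of it, its centre 10 mm above this point. z up
- caddy: the steel tea caddy with the red band, 90 mm in diameter and 130 mm high; it is held fast in a square pine socket (112 x 112 mm, 30 mm high) screwed to the table, so it neither turns nor lifts. Origin on its axis at table level, z up
- mouth (a point): centre of the caddy's rim, on its axis, 130 mm above the table, where the cap sits. Bayonet lock inside: one way the cap turns only 0.1 to 0.3 rad to a stop; the other way it turns freely, can be lifted straight off after 0.8 to 1.0 rad, until a second stop at 1.4 to 1.6 rad. Pressed against a stop it binds: ease back before lifting. The freeing direction (clockwise or not, from above) varies, unseen
- cap_mid (a point): centre of the grip of the caddy's twist-lock cap: a fluted upright cylinder 54 mm in diameter, 34 mm high, on the rim, its top 164 mm above the table; about 120 g. A plug with two lugs reaches 18 mm below the rim into the mouth (2 mm of axial play while locked). Gripped lightly and turned on against a stop, it slips between the fingers. z up its axis
- green_caddy: a like caddy with a green band, fixed, 164 mm high with its cap, which stays shut. Origin on its axis at table level
- teapot: brown glass teapot, loose, about 200 mm from spout to handle and 126 mm high, on the slatted pine shelf board (50 mm high) along the far edge of the table; origin under its centre
- saucers: loose stack of white saucers, 144 mm in diameter and 46 mm high, on the shelf board; origin under its centre
- coaster_box: loose round plastic coaster box, 114 mm in diameter and 62 mm high, on the table to the robot's right, near the robot; origin under its centre
- scoop: loose wooden tea scoop, 135 mm long and 16 mm high, lying on the shelf board; origin under its middle, x towards its bowl
Not all that is in view belongs to the job. Leave any blue or pink look-alike of the part that bears cup_c_mid alone.

How it is judged:
On the way, in this order (a step that is already met when the one before it is completed fails the run):
1. one loose cup stands all the way down in an empty well, let go (((horizontal distance between cup_a_mid and stand_hole1 below 0.006 m and z of cup_a_mid in the frame of stand_hole1 below 0.015 m and angle between cup_a_mid's own z axis and vertical below 0.12 rad and contact force between cup_a and the fingers below 0.2 N) or (horizontal distance between cup_a_mid and stand_hole2 below 0.006 m and z of cup_a_mid in the frame of stand_hole2 below 0.015 m and angle between cup_a_mid's own z axis and vertical below 0.12 rad and contact force between cup_a and the fingers below 0.2 N) or (horizontal distance between cup_b_mid and stand_hole1 below 0.006 m and z of cup_b_mid in the frame of stand_hole1 below 0.015 m and angle between cup_b_mid's own z axis and vertical below 0.12 rad and contact force between cup_b and the fingers below 0.2 N) or (horizontal distance between cup_b_mid and stand_hole2 below 0.006 m and z of cup_b_mid in the frame of stand_hole2 below 0.015 m and angle between cup_b_mid's own z axis and vertical below 0.12 rad and contact force between cup_b and the fingers below 0.2 N))), for 0.1 s.
2. both loose cups stand all the way down, one to a well, let go, and the cap still sits locked on the caddy ((((horizontal distance between cup_a_mid and stand_hole2 below 0.006 m and z of cup_a_mid in the frame of stand_hole2 below 0.015 m and angle between cup_a_mid's own z axis and vertical below 0.12 rad and contact force between cup_a and the fingers below 0.2 N) and (horizontal distance between cup_b_mid and stand_hole1 below 0.006 m and z of cup_b_mid in the frame of stand_hole1 below 0.015 m and angle between cup_b_mid's own z axis and vertical below 0.12 rad and contact force between cup_b and the fingers below 0.2 N)) or ((horizontal distance between cup_a_mid and stand_hole1 below 0.006 m and z of cup_a_mid in the frame of stand_hole1 below 0.015 m and angle between cup_a_mid's own z axis and vertical below 0.12 rad and contact force between cup_a and the fingers below 0.2 N) and (horizontal distance between cup_b_mid and stand_hole2 below 0.006 m and z of cup_b_mid in the frame of stand_hole2 below 0.015 m and angle between cup_b_mid's own z axis and vertical below 0.12 rad and contact force between cup_b and the fingers below 0.2 N))) and angle between the x axis of cap_mid and the x axis of caddy, either way round below 0.5 rad and z of cap_mid in the frame of mouth below 0.022 m), for 0.1 s.
3. the cap is turned by more than 0.6 rad (34 degrees) the way that frees it, while still on the rim (angle between the x axis of cap_mid and the x axis of caddy, either way round above 0.6 rad and z of cap_mid in the frame of mouth below 0.03 m and horizontal distance between cap_mid and mouth below 0.01 m), for 0.1 s.
At the end, for the whole second after the job is handed in: All three cups upright (0.12 rad) and all the way down (5 mm) in their wells, not touched by the fingers; the cap held still between the fingers, touching nothing else, its centre at least 70 mm above the rim and 60 mm to the side of the caddy's axis ((((horizontal distance between cup_a_mid and stand_hole2 below 0.006 m and z of cup_a_mid in the frame of stand_hole2 below 0.015 m and angle between cup_a_mid's own z axis and vertical below 0.12 rad and contact force between cup_a and the fingers below 0.2 N) and (horizontal distance between cup_b_mid and stand_hole1 below 0.006 m and z of cup_b_mid in the frame of stand_hole1 below 0.015 m and angle between cup_b_mid's own z axis and vertical below 0.12 rad and contact force between cup_b and the fingers below 0.2 N)) or ((horizontal distance between cup_a_mid and stand_hole1 below 0.006 m and z of cup_a_mid in the frame of stand_hole1 below 0.015 m and angle between cup_a_mid's own z axis and vertical below 0.12 rad and contact force between cup_a and the fingers below 0.2 N) and (horizontal distance between cup_b_mid and stand_hole2 below 0.006 m and z of cup_b_mid in the frame of stand_hole2 below 0.015 m and angle between cup_b_mid's own z axis and vertical below 0.12 rad and contact force between cup_b and the fingers below 0.2 N))) and horizontal distance between cup_c_mid and stand_hole0 below 0.006 m and z of cup_c_mid in the frame of stand_hole0 below 0.015 m and angle between cup_c_mid's own z axis and vertical below 0.12 rad and contact force between cup_c and the fingers below 0.2 N and z of cap_mid in the frame of mouth above 0.07 m and horizontal distance between cap_mid and mouth above 0.06 m and contact force between the fingers and cap above 1 N and contact force between cap and green_caddy below 0.2 N and linear speed of each of cup_a, cup_b, cup_c, cap below 0.03 m/s); the arm keeps its last pose, push and grip.
It fails at once if the teapot is pushed more than 25 mm from its place (distance of teapot from where it was at the start of the episode above 0.025 m).
It fails at once if the stack of saucers is pushed more than 25 mm from its place (distance of saucers from where it was at the start of the episode above 0.025 m).
It fails at once if the coaster box is pushed more than 25 mm from its place (distance of coaster_box from where it was at the start of the episode above 0.025 m).
It fails at once if the scoop is pushed more than 25 mm from its place (distance of scoop from where it was at the start of the episode above 0.025 m).
It fails at once if the cup already in the stand is taken out (distance of cup_c_mid from where it was at the start of the episode above 0.02 m).
It also fails if it takes over 61 s, if anything falls off the work surface, if the arm or the gripper's body presses on something with over 40 N, if the wrist force passes 120 N, or if a joint passes its speed limit or range.

## Working session

There is one attempt and no reset: what is moved stays moved. The work goes in short steps, Python scripts to look and compute and a tool call to move; the robot and the scene stay as the last step left them, time stands still between calls to the robot, and variables do not carry over. Pictures are saved under pics/ and viewed, at most 10 in all, crops included, and the job is handed in when it is done.

Besides the shell and the picture viewer there is one more tool, called after ">>>" in YAML: its name, and indented under it one key for each argument. step_arm: Moves the arm, as the interface text tells. Its arguments: {"type":"object","properties":{"commands":{"type":"array","items":{"type":"object","properties":{"fingers":{"type":"number"},"dx":{"type":"number"},"dy":{"type":"number"},"dz":{"type":"number"},"roll":{"type":"number"}}}},"squeeze":{"type":"number"}},"required":["commands"]}

```bash
mkdir -p pics; cat > h.py <<'E'
import numpy as np,cv2
from workcell import *
def world(name,depth,cal):
    K=np.array(cal["intrinsics"]);T=np.linalg.inv(np.array(cal["world_to_cam"]))
    v,u=np.mgrid[0:400,0:640].astype(float)
    P=np.stack([(u-K[0,2])/K[0,0]*depth,-(v-K[1,2])/K[1,1]*depth,-depth],-1)
    return P@T[:3,:3].T+T[:3,3]
E
python3 - <<'E'
from h import *
s=read_state();print(s)
for n in("scene","side","wrist"):
    c=calibration(n);im,d=read_camera(n);cv2.imwrite(f"pics/{n}0.png",im);np.savez(f"{n}0.npz",im=im,d=d,K=c["intrinsics"],W=c["world_to_cam"]);print(n,{k:np.round(v,3).tolist() if not isinstance(v,str) else v for k,v in c.items()})
a=cv2.imread("pics/scene0.png");b=cv2.imread("pics/side0.png")
E
```

```text
{'time': 0.0, 'q': array([ 1.21107993e+00,  2.64725353e-01,  1.60545722e+00,  1.13782827e-06,
        1.27368133e+00, -3.69319930e-02]), 'joint_vel': array([ 9.24564461e-04, -1.20075901e-03, -7.04034832e-05,  4.57986631e-04,
       -7.98157947e-04, -1.69661020e-04]), 'joint_torque': array([ 3.44086773e-03, -5.15122390e+01, -3.67313933e+01,  4.49397874e-06,
        1.28453164e-02, -4.86746302e-06]), 'tool_pos': array([0.21386746, 0.63941475, 0.22993582]), 'tcp_rot': array([-0.50475842, -3.10032142,  0.00349691]), 'wrist_force': array([ 0.46213506, -0.1892101 , -0.2607708 ]), 'torque': array([ 0.02853299, -0.01345866, -0.00147163]), 'grip_force': 0.0, 'width': 0.9976180652313971}
scene {'intrinsics': [[395.125, 0.0, 325.827], [0.0, 395.125, 199.84], [0.0, 0.0, 1.0]], 'world_to_cam': [[0.554, 0.832, -0.002, -0.221], [-0.484, 0.324, 0.813, 0.2], [0.677, -0.45, 0.582, -1.39], [0.0, 0.0, 0.0, 1.0]]}
side {'intrinsics': [[414.34, 0.0, 324.928], [0.0, 414.34, 203.902], [0.0, 0.0, 1.0]], 'world_to_cam': [[0.978, -0.208, -0.003, -0.54], [0.14, 0.649, 0.748, -0.119], [-0.153, -0.732, 0.664, -1.377], [0.0, 0.0, 0.0, 1.0]]}
wrist {'intrinsics': [[309.707, 0.0, 323.782], [0.0, 309.707, 199.75], [0.0, 0.0, 1.0]], 'world_to_cam': [[0.317, 0.948, -0.002, -0.673], [-0.903, 0.301, -0.306, 0.039], [-0.29, 0.099, 0.952, -0.38], [0.0, 0.0, 0.0, 1.0]]}
```

View pics/scene0.png

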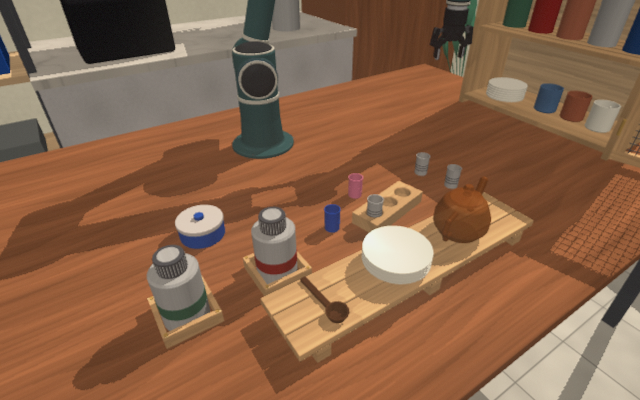

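View pics/side0.png

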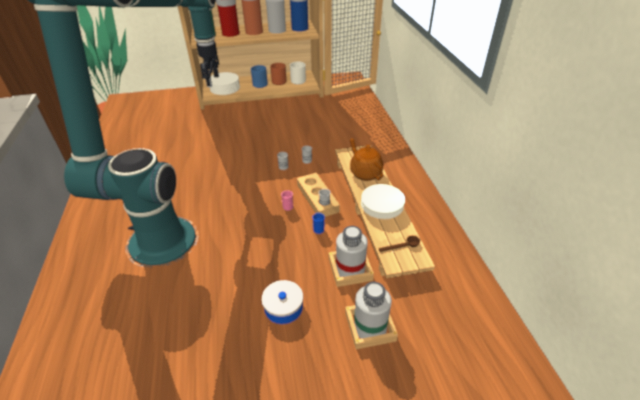

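View pics/wrist0.png

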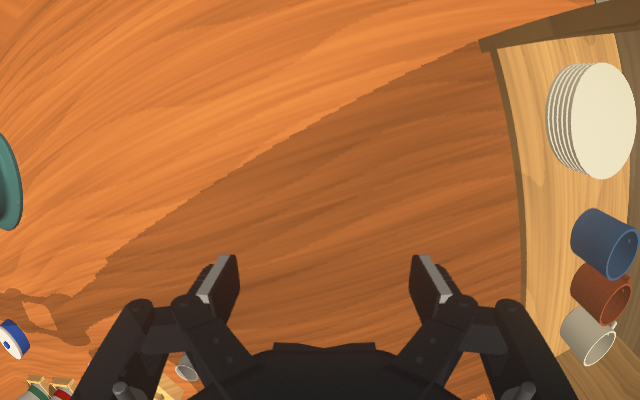

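The loose cups are at scene (422,164) and (453,176), which is side (283,160) and (307,154). Possible confusions are the cup in the stand at scene (375,206), pink at (355,186) and blue at (332,218), all of which stay. The red-banded caddy's cap is at scene (271,221) and side (352,236). The green one, to be left alone, is at scene (172,262).

```bash
cat > m.py <<'E'
from h import *
def rois(n):
    z=np.load(f"{n}0.npz");return z["im"],z["d"],dict(intrinsics=z["K"],world_to_cam=z["W"])
R={"scene":{"cupA":(410,148,434,180),"cupB":(441,160,465,192),"cupC":(363,192,386,220),"cap":(255,205,290,236),"stand":(350,178,425,232),"green":(150,245,192,280)},
"side":{"cupA":(273,148,292,172),"cupB":(298,143,316,166),"cupC":(317,185,333,207),"cap":(338,224,366,246),"stand":(296,172,342,218),"green":(360,282,392,306)}}
for n in R:
    im,d,c=rois(n);P=world(n,d,c)
    for k,(a,b,e,f) in R[n].items():
        Q=P[b:f,a:e].reshape(-1,3);Q=Q[d[b:f,a:e].ravel()>0]
        lo={"cupA":.012,"cupB":.012,"cupC":.045,"cap":.138,"stand":.028,"green":.138}[k]
        hi={"stand":.040}.get(k,.3)
        q=Q[(Q[:,2]>lo)&(Q[:,2]<hi)]
        top=np.percentile(q[:,2],97)
        t=q[q[:,2]>top-.008]
        print(n,k,len(q),"ztop",top.round(4),"top min",t.min(0).round(3),"max",t.max(0).round(3),"mid",((t.min(0)+t.max(0))/2).round(4))
        if k=="stand":
            print(cv2.minAreaRect((q[:,:2]*1000).astype(np.float32)))
im1=cv2.imread("pics/scene0.png")[145:245,340:480];im2=cv2.imread("pics/side0.png")[140:240,265:385]
o=[cv2.resize(i,(w*5//1,500),interpolation=cv2.INTER_CUBIC) for i,w in((im1[:,:],80),(im2,80))]
o=[cv2.resize(im1,None,fx=5.6,fy=5.6)[:, :],]
cv2.imwrite("pics/crop0.png",o[0])
E
python3 m.py
```

```text
scene cupA 245 ztop 0.0604 top min [0.427 0.299 0.053] max [0.468 0.343 0.061] mid [0.4477 0.3209 0.0569]
scene cupB 337 ztop 0.153 top min [0.705 0.128 0.146] max [0.737 0.163 0.173] mid [0.7212 0.1454 0.1598]
scene cupC 263 ztop 0.0754 top min [0.537 0.021 0.067] max [0.579 0.062 0.077] mid [0.5582 0.0412 0.0723]
scene cap 615 ztop 0.1655 top min [ 0.551 -0.278  0.158] max [ 0.607 -0.225  0.167] mid [ 0.5787 -0.2512  0.1622]
scene stand 1113 ztop 0.0372 top min [ 0.411 -0.009  0.029] max [0.607 0.207 0.04 ] mid [0.5088 0.0991 0.0346]
((499.3851318359375, 91.24885559082031), (175.63304138183594, 210.71705627441406), 12.994141578674316)
scene green 864 ztop 0.1658 top min [ 0.555 -0.483  0.158] max [ 0.609 -0.43   0.167] mid [ 0.5823 -0.4565  0.1623]
side cupA 142 ztop 0.0625 top min [0.426 0.298 0.055] max [0.463 0.34  0.066] mid [0.4442 0.319  0.0602]
side cupB 133 ztop 0.0612 top min [0.527 0.319 0.054] max [0.565 0.37  0.063] mid [0.5461 0.3444 0.0584]
side cupC 142 ztop 0.0781 top min [0.537 0.02  0.07 ] max [0.576 0.063 0.078] mid [0.5563 0.0417 0.0742]
side cap 329 ztop 0.1681 top min [ 0.549 -0.281  0.16 ] max [ 0.602 -0.223  0.17 ] mid [ 0.5758 -0.2519  0.1652]
side stand 589 ztop 0.0392 top min [ 0.483 -0.04   0.031] max [0.603 0.207 0.04 ] mid [0.5428 0.0837 0.0355]
((545.22998046875, 86.10456848144531), (94.85626220703125, 240.4075469970703), 8.398784637451172)
side green 439 ztop 0.1682 top min [ 0.551 -0.485  0.16 ] max [ 0.605 -0.432  0.169] mid [ 0.5777 -0.4583  0.1649]
```

View pics/crop0.png

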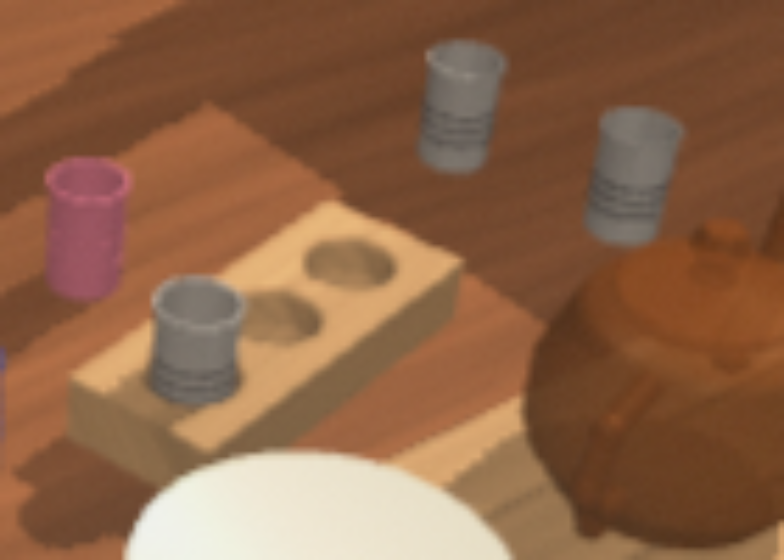

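The crop confirms two grey loose cups, the grey cup in the end well, and empty wells at crop (282,316) and (350,263). The pink and blue ones are decoys. Next I move above the cups, with the fingers turned across the stand, and measure with the wrist camera.

>>> step_arm:
  commands:
    - {"fingers":-1,"dx":-0.05,"dy":-0.03,"dz":0,"roll":9}
    - {"fingers":-1,"dx":-0.1,"dy":-0.06,"dz":0,"roll":18}
    - {"fingers":-1,"dx":-0.15,"dy":-0.09,"dz":0,"roll":27}
    - {"fingers":-1,"dx":-0.2,"dy":-0.12,"dz":0,"roll":36}
    - {"fingers":-1,"dx":-0.25,"dy":-0.15,"dz":0,"roll":45}
    - {"fingers":-1,"dx":-0.3,"dy":-0.18,"dz":0,"roll":54}
    - {"fingers":-1,"dx":-0.35,"dy":-0.21,"dz":0,"roll":60}
    - {"fingers":-1,"dx":-0.379,"dy":-0.23,"dz":0,"roll":65}

```text
time: 1.15
tool_pos: [0.502, 0.2994, 0.231]
tcp_rot: [2.097, 2.338, -0.001]
wrist_force: [-0.2, 0.8, 0.3]
width: 1.002
grip_force: 0.0
```

>>> step_arm:
  commands:
    - {"fingers":-1,"dx":0,"dy":0,"dz":0,"roll":0}
    - {"fingers":-1,"dx":0,"dy":0,"dz":0,"roll":0}

```text
time: 1.4
tool_pos: [0.5002, 0.3019, 0.231]
tcp_rot: [-2.091, -2.344, 0.001]
wrist_force: [0.3, -0.4, -0.3]
width: 1.002
grip_force: 0.0
```

```bash
cat >> h.py <<'E'
def wrays(uv,cal):
    K=np.array(cal["intrinsics"]);T=np.linalg.inv(np.array(cal["world_to_cam"]))
    x=(np.asarray(uv,float)-K[:2,2])/K[0,0];r=np.hypot(x[...,0],x[...,1])
    s=np.where(r>1e-9,np.sin(r)/np.maximum(r,1e-9),1)
    D=np.stack([x[...,0]*s,-x[...,1]*s,-np.cos(r)],-1)
    return D@T[:3,:3].T,T[:3,3]
def wworld(d,cal):
    v,u=np.mgrid[0:400,0:640].astype(float)
    D,C=wrays(np.stack([u,v],-1),cal)
    K=np.array(cal["intrinsics"]);r=np.hypot(u-K[0,2],v-K[1,2])/K[0,0]
    return C+D*(d/np.maximum(np.cos(r),.05))[...,None]
def wproj(p,cal):
    K=np.array(cal["intrinsics"]);W=np.array(cal["world_to_cam"]);c=W[:3,:3]@np.asarray(p)+W[:3,3]
    t=np.arctan2(np.hypot(c[0],c[1]),-c[2]);h=np.hypot(c[0],c[1])
    return K[:2,2]+K[0,0]*t*np.array([c[0],-c[1]])/h
def snap(i):
    s=read_state();c=calibration("wrist");im,d=read_camera("wrist");cv2.imwrite(f"pics/w{i}.png",im);np.savez(f"w{i}.npz",im=im,d=d,K=c["intrinsics"],W=c["world_to_cam"])
    return s,c,im,d
def R(s): return cv2.Rodrigues(np.array(s["tcp_rot"]))[0]
def delta(s,target):
    # shift in tool axes from measured TCP to target TCP
    return (R(s).T@(np.asarray(target)-s["tool_pos"])).round(4)
E
python3 - <<'E'
from h import *
s,c,im,d=snap(1)
print(s["time"],s["tool_pos"],s["q"],R(s)[:,1])
P=wworld(d,c)
for n,p in dict(A=(.446,.32,.06),B=(.547,.342,.06),C=(.557,.0415,.075)).items():
    u=wproj(p,c);print(n,u.round(1))
z=np.where(d>0,P[...,2],0)
m=((z>.030)&(z<.039)).astype(np.uint8)*255
for nm,lo,hi in(("stand",.030,.041),("cup",.052,.085)):
    m=((z>lo)&(z<hi)).astype(np.uint8)
    k,l,st,ce=cv2.connectedComponentsWithStats(m)
    for i in range(1,k):
        if st[i,4]>60:
            q=P[l==i];print(nm,st[i],q.min(0).round(4),q.max(0).round(4),((q.min(0)+q.max(0))/2).round(4), cv2.minAreaRect((q[:,:2]*1000).astype(np.float32)))
E
```

```text
1.4 [0.50020003 0.30193064 0.23095777] [5.00105212e-01 9.40753444e-02 1.80313714e+00 6.04040850e-04
 1.24503364e+00 3.86153004e-01] [ 9.93536105e-01  1.13513586e-01 -8.20892134e-04]
A [274.8 157. ]
B [374.7 147.1]
C [343.8 368.3]
stand [358 127  32  32 800] [0.5321 0.3265 0.0314] [0.5658 0.3621 0.041 ] [0.549  0.3443 0.0362] ((549.03173828125, 344.0409851074219), (33.834144592285156, 34.13005828857422), 8.424230575561523)
stand [262 138  31  32 765] [0.4279 0.3027 0.0313] [0.4621 0.3365 0.041 ] [0.445  0.3196 0.0361] ((444.7094421386719, 319.699951171875), (33.3028678894043, 34.04500961303711), 5.220186233520508)
stand [439 169  35  97 294] [0.662  0.2    0.0302] [0.6768 0.3306 0.041 ] [0.6694 0.2653 0.0356] ((663.5962524414062, 265.63330078125), (130.585205078125, 13.708008766174316), 84.4201889038086)
stand [ 300  250   70   98 4212] [0.4816 0.042  0.03  ] [0.5938 0.2115 0.0409] [0.5377 0.1267 0.0355] ((538.1203002929688, 125.7824935913086), (81.36336517333984, 159.1462860107422), 12.729886054992676)
stand [ 34 270  48  60 336] [-0.0382 -0.0514  0.03  ] [0.0728 0.0731 0.041 ] [0.01
[... 1422 characters left out ...]
6.526611328125, 190.25128173828125), (40.961212158203125, 18.508602142333984), 39.30294418334961)
cup [241 320  29  25 274] [0.41   0.0563 0.052 ] [0.4498 0.0987 0.0611] [0.4299 0.0775 0.0565] ((429.65484619140625, 78.98831939697266), (40.866241455078125, 39.825408935546875), 40.05382537841797)
cup [599 341  41  59 543] [ 1.3983 -0.2583  0.052 ] [ 1.4092 -0.0261  0.085 ] [ 1.4037 -0.1422  0.0685] ((1403.640869140625, -142.18490600585938), (10.639742851257324, 232.2353515625), 0.15084436535835266)
cup [445 371  34  16 272] [ 0.7214 -0.0073  0.0628] [0.796  0.0234 0.085 ] [0.7587 0.0081 0.0739] ((759.5974731445312, 9.064552307128906), (23.978992462158203, 76.12351989746094), 83.26307678222656)
```

View pics/w1.png

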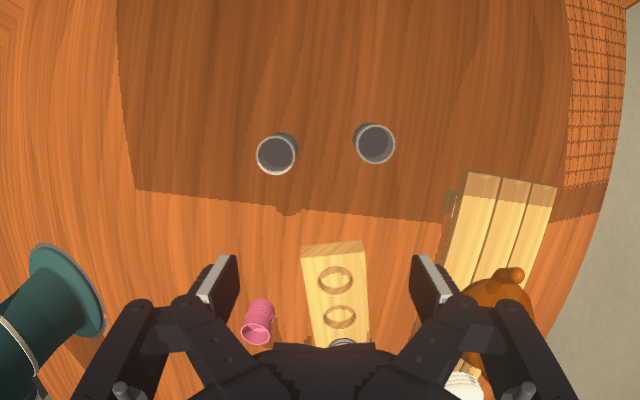

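Wrist view: the cups are at (276,154) and (375,143), the empty wells at (335,280) and (339,317). Pink is at (258,322). Next I refine the wells by casting rays onto the stand's top plane.

```bash
cat > holes.py <<'E'
from h import *
import sys
z=np.load(f"w{sys.argv[1]}.npz");c=dict(intrinsics=z["K"],world_to_cam=z["W"]);d=z["d"]
P=wworld(d,c);v,u=np.mgrid[0:400,0:640].astype(float)
D,C=wrays(np.stack([u,v],-1),c)
t=P[...,2]; top=t[(t>.03)&(t<.04)&(np.hypot(P[...,0]-.538,P[...,1]-.14)<.09)]
zt=np.median(top);print("top z",zt,len(top))
Q=C+D*((zt-C[2])/D[...,2])[...,None]
for g in((.5297,.1624),(.5434,.102)):
    r=np.hypot(Q[...,0]-g[0],Q[...,1]-g[1])
    m=((r<.028)&(d>0)&(t<zt-.0025)&(t>0)).astype(np.uint8)
    k,l,st,ce=cv2.connectedComponentsWithStats(m);i=1+np.argmax(st[1:,4])
    q=(Q[l==i][:,:2]*1000).astype(np.float32)
    (x,y),rad=cv2.minEnclosingCircle(q);print("hole",x,y,rad,q.mean(0),len(q),q.min(0),q.max(0))
    e=cv2.fitEllipse(cv2.convexHull(q));print(e)
E
python3 holes.py 1
python3 - <<'E'
from h import *
s=read_state()
r=R(s);print(r[:,0].round(4),r[:,1].round(4))
for n,p in dict(A=(.4458,.3219,.027),B=(.5472,.345,.027)).items():print(n,delta(s,p))
E
```

```text
top z 0.034812201344421506 4114
hole 529.0352783203125 163.7340545654297 22.77042579650879 [529.03186 164.84178] 748 [507.192   141.88255] [551.36115 185.65111]
((529.0784912109375, 163.98231506347656), (43.15349578857422, 44.7845573425293), 114.63691711425781)
hole 543.0799560546875 104.1261978149414 22.51556968688965 [543.05444 104.49161] 576 [521.2599   82.34201] [565.5669  124.66096]
((543.1154174804688, 103.66433715820312), (42.06324768066406, 44.517093658447266), 92.55780792236328)
[-1.144e-01  9.934e-01  2.000e-04] [ 9.934e-01  1.144e-01 -7.000e-04]
A [ 0.0256 -0.0514  0.2041]
B [0.0369 0.052  0.204 ]
```

>>> step_arm:
  commands:
    - {"fingers":-1,"dx":0.037,"dy":0.052,"dz":0.05,"roll":-6.5}
    - {"fingers":-1,"dx":0.037,"dy":0.052,"dz":0.1,"roll":-6.5}
    - {"fingers":-1,"dx":0.037,"dy":0.052,"dz":0.14,"roll":-6.5}
    - {"fingers":-1,"dx":0.037,"dy":0.052,"dz":0.18,"roll":-6.5}
    - {"fingers":-1,"dx":0.037,"dy":0.052,"dz":0.204,"roll":-6.5}
    - {"fingers":-1,"dx":0.037,"dy":0.052,"dz":0.204,"roll":-6.5}

```text
time: 2.2
tool_pos: [0.5449, 0.3445, 0.0244]
tcp_rot: [-1.951, -2.459, 0.009]
wrist_force: [-0.5, -0.5, -0.7]
width: 1.003
grip_force: 0.0
```

>>> step_arm:
  commands:
    - {"fingers":0.6,"dx":0,"dy":0,"dz":0,"roll":0}
    - {"fingers":0.6,"dx":0,"dy":0,"dz":0,"roll":0}
    - {"fingers":0.6,"dx":0,"dy":0,"dz":0,"roll":0}
    - {"fingers":0.6,"dx":0,"dy":0,"dz":0,"roll":0}
    - {"fingers":0.6,"dx":0,"dy":0,"dz":0,"roll":0}
    - {"fingers":0.6,"dx":0,"dy":0,"dz":0,"roll":0}
  squeeze: 25

```text
time: 2.95
tool_pos: [0.5492, 0.3453, 0.0293]
tcp_rot: [1.955, 2.458, 0.005]
wrist_force: [-0.9, 0.2, 6.5]
width: 0.458
grip_force: 25.7
```

```bash
python3 - <<'E'
from h import *
s=read_state();r=R(s);print(s["tool_pos"],s["width"],s["grip_force"],r[:,0].round(4),r[:,1].round(4),r[:,2].round(4))
for n,p in dict(h2=(.5290,.1638,.042),h1=(.5431,.1035,.042)).items():print(n,delta(s,p))
E
```

```text
[0.54924495 0.34526523 0.02928588] 0.4581432164574031 25.701498091220856 [-0.2248  0.9744  0.0012] [0.9744 0.2248 0.0028] [ 0.0024  0.0018 -1.    ]
h2 [-0.1723 -0.0605 -0.0131]
h1 [-0.2342 -0.0603 -0.0132]
```

>>> step_arm:
  commands:
    - {"fingers":0.6,"dx":0,"dy":0,"dz":-0.06,"roll":0}
    - {"fingers":0.6,"dx":-0.05,"dy":-0.02,"dz":-0.07,"roll":0}
    - {"fingers":0.6,"dx":-0.1,"dy":-0.04,"dz":-0.07,"roll":0}
    - {"fingers":0.6,"dx":-0.15,"dy":-0.06,"dz":-0.07,"roll":0}
    - {"fingers":0.6,"dx":-0.1723,"dy":-0.0605,"dz":-0.07,"roll":0}
    - {"fingers":0.6,"dx":-0.1723,"dy":-0.0605,"dz":-0.06,"roll":0}
    - {"fingers":0.6,"dx":-0.1723,"dy":-0.0605,"dz":-0.055,"roll":0}
    - {"fingers":0.6,"dx":-0.1723,"dy":-0.0605,"dz":-0.055,"roll":0}

```text
time: 3.95
tool_pos: [0.5271, 0.1637, 0.0812]
tcp_rot: [-1.953, -2.459, 0.002]
wrist_force: [0.6, -0.2, -0.8]
width: 0.46
grip_force: 25.9
```

```bash
python3 - <<'E'
from h import *
for n in("side","scene"):
    c=calibration(n);im,d=read_camera(n);np.savez(f"{n}1.npz",im=im,d=d,K=c["intrinsics"],W=c["world_to_cam"])
    P=world(n,d,c);t=P[...,2]
    m=(d>0)&(t>.055)&(t<.10)&(np.hypot(P[...,0]-.529,P[...,1]-.164)<.03)
    q=P[m];print(n,len(q),q.min(0).round(4),q.max(0).round(4))
s,c,im,d=snap(2)
print(s["tool_pos"],s["wrist_force"],s["width"],delta(s,(.5290,.1638,.044)),R(s)[:,2])
z=cv2.imread("pics/w2.png");a=np.load("scene1.npz")["im"][130:230,350:470];b=np.load("side1.npz")["im"][120:220,270:370]
cv2.imwrite("pics/c2.png",np.hstack([cv2.resize(a,(432,360)),cv2.resize(b,(360,360))]))
E
```

```text
side 123 [0.5055 0.1395 0.0556] [0.5579 0.1856 0.0999]
scene 254 [0.5042 0.1415 0.0552] [0.5581 0.1819 0.0999]
[0.5276848  0.16383983 0.08194612] [ 0.44003654  0.09850461 -0.51915359] 0.4635532054615406 [-0.0003  0.0013  0.0379] [-5.56321918e-04 -4.03098994e-05 -9.99999844e-01]
```

View pics/c2.png

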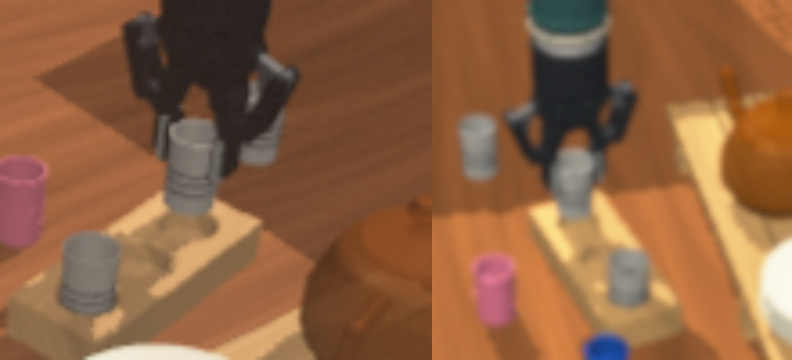

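The cup hangs upright right over the end well, so I lower it.

>>> step_arm:
  commands:
    - {"fingers":0.6,"dx":0,"dy":0.001,"dz":0.01,"roll":0}
    - {"fingers":0.6,"dx":0,"dy":0.001,"dz":0.02,"roll":0}
    - {"fingers":0.6,"dx":0,"dy":0.001,"dz":0.03,"roll":0}
    - {"fingers":0.6,"dx":0,"dy":0.001,"dz":0.038,"roll":0}
    - {"fingers":0.6,"dx":0,"dy":0.001,"dz":0.038,"roll":0}

```text
time: 4.72
tool_pos: [0.5287, 0.1631, 0.0438]
tcp_rot: [-1.956, -2.458, 0.001]
wrist_force: [-0.3, 1.2, -1.3]
width: 0.462
grip_force: 26.5
```

>>> step_arm:
  commands:
    - {"fingers":0.6,"dx":0,"dy":0,"dz":0.002,"roll":0}
    - {"fingers":0.6,"dx":0,"dy":0,"dz":0.002,"roll":0}
    - {"fingers":-0.5,"dx":0,"dy":0,"dz":0.002,"roll":0}
    - {"fingers":-1,"dx":0,"dy":0,"dz":0.002,"roll":0}
    - {"fingers":-1,"dx":0,"dy":0,"dz":0.002,"roll":0}
    - {"fingers":-1,"dx":0,"dy":0,"dz":-0.03,"roll":0}
    - {"fingers":-1,"dx":0,"dy":0,"dz":-0.085,"roll":0}
    - {"fingers":-1,"dx":0,"dy":0,"dz":-0.11,"roll":0}

```text
time: 5.72
tool_pos: [0.5306, 0.1636, 0.1575]
tcp_rot: [1.954, 2.457, 0.006]
wrist_force: [0.7, -0.0, 0.0]
width: 0.998
grip_force: 0.0
```

```bash
cat > chk.py <<'E'
from h import *
W=dict(h2=(.529,.164),h1=(.543,.1035),h0=(.557,.0425),A=(.4458,.3219))
for n in("side","scene"):
    c=calibration(n);im,d=read_camera(n);P=world(n,d,c);t=P[...,2]
    for k,g in W.items():
        m=(d>0)&(t>.045)&(t<.10)&(np.hypot(P[...,0]-g[0],P[...,1]-g[1])<.028)
        q=P[m]
        if len(q)>10:
            zt=np.percentile(q[:,2],95);q=q[q[:,2]>zt-.01];print(n,k,len(q),zt.round(4),((q.min(0)+q.max(0))/2).round(4))
s=read_state();print(s["time"],s["tool_pos"],"A",delta(s,(.4458,.3219,.027)),R(s)[:,1])
E
python3 chk.py
```

```text
side h2 48 0.0774 [0.5265 0.1613 0.0739]
side h0 55 0.0769 [0.5563 0.0396 0.0736]
side A 37 0.0627 [0.4441 0.3188 0.0584]
scene h2 99 0.0747 [0.5289 0.1613 0.0711]
scene h0 114 0.0747 [0.5589 0.0403 0.071 ]
scene A 72 0.0604 [0.4465 0.3199 0.0563]
5.825 [0.53169567 0.16393221 0.1582598 ] A [ 0.1732 -0.0491  0.1309] [0.97431567 0.22505748 0.00762286]
```

The first cup's top is level with cup C's, so it is all the way down. Now the second cup.

>>> step_arm:
  commands:
    - {"fingers":-1,"dx":0.055,"dy":-0.016,"dz":0,"roll":0}
    - {"fingers":-1,"dx":0.11,"dy":-0.032,"dz":0,"roll":0}
    - {"fingers":-1,"dx":0.16,"dy":-0.049,"dz":0,"roll":0}
    - {"fingers":-1,"dx":0.173,"dy":-0.05,"dz":0.02,"roll":0}
    - {"fingers":-1,"dx":0.173,"dy":-0.05,"dz":0.07,"roll":0}
    - {"fingers":-1,"dx":0.173,"dy":-0.05,"dz":0.11,"roll":0}
    - {"fingers":-1,"dx":0.173,"dy":-0.05,"dz":0.131,"roll":0}
    - {"fingers":-1,"dx":0.173,"dy":-0.05,"dz":0.131,"roll":0}

```text
time: 6.82
tool_pos: [0.4381, 0.3185, 0.0194]
tcp_rot: [-1.954, -2.457, 0.012]
wrist_force: [0.3, 0.5, -0.2]
width: 1.002
grip_force: 0.0
```

>>> step_arm:
  commands:
    - {"fingers":0.6,"dx":0,"dy":0,"dz":0,"roll":0}
    - {"fingers":0.6,"dx":0,"dy":0,"dz":0,"roll":0}
    - {"fingers":0.6,"dx":0,"dy":0,"dz":0,"roll":0}
    - {"fingers":0.6,"dx":0,"dy":0,"dz":0,"roll":0}
    - {"fingers":0.6,"dx":0,"dy":0,"dz":0,"roll":0}
    - {"fingers":0.6,"dx":0,"dy":0,"dz":0,"roll":0}
  squeeze: 25

```text
time: 7.58
tool_pos: [0.4425, 0.3213, 0.0248]
tcp_rot: [1.955, 2.458, 0.004]
wrist_force: [0.8, -0.7, 6.1]
width: 0.46
grip_force: 25.5
```

```bash
python3 - <<'E'
from h import *
s=read_state();r=R(s);print(s["tool_pos"],s["width"],s["grip_force"],r[:,0].round(4),r[:,1].round(4),r[:,2].round(4))
for n,p in dict(A=(.4458,.3219,.027),h1=(.5431,.1035,.042)).items():print(n,delta(s,p))
E
```

```text
[0.44252901 0.32125846 0.02482546] 0.4595252557545028 25.47722965478897 [-0.225   0.9744  0.001 ] [0.9744 0.225  0.0029] [ 0.0026  0.0016 -1.    ]
A [-0.0001  0.0033 -0.0022]
h1 [-0.2348  0.0491 -0.0173]
```

>>> step_arm:
  commands:
    - {"fingers":0.6,"dx":0,"dy":0,"dz":-0.06,"roll":0}
    - {"fingers":0.6,"dx":0,"dy":0,"dz":-0.11,"roll":0}
    - {"fingers":0.6,"dx":-0.055,"dy":0.015,"dz":-0.11,"roll":0}
    - {"fingers":0.6,"dx":-0.11,"dy":0.03,"dz":-0.11,"roll":0}
    - {"fingers":0.6,"dx":-0.165,"dy":0.045,"dz":-0.11,"roll":0}
    - {"fingers":0.6,"dx":-0.22,"dy":0.05,"dz":-0.11,"roll":0}
    - {"fingers":0.6,"dx":-0.2348,"dy":0.05,"dz":-0.11,"roll":0}
    - {"fingers":0.6,"dx":-0.2348,"dy":0.05,"dz":-0.1,"roll":0}

```text
time: 8.57
tool_pos: [0.5432, 0.1024, 0.1234]
tcp_rot: [1.958, 2.456, 0.002]
wrist_force: [-0.6, 0.1, -1.0]
width: 0.457
grip_force: 25.9
```

>>> step_arm:
  commands:
    - {"fingers":0.6,"dx":0,"dy":0,"dz":0.03,"roll":0}
    - {"fingers":0.6,"dx":0,"dy":0,"dz":0.045,"roll":0}
    - {"fingers":0.6,"dx":0,"dy":0,"dz":0.045,"roll":0}

```text
time: 8.95
tool_pos: [0.5406, 0.1039, 0.0762]
tcp_rot: [-1.952, -2.458, 0.005]
wrist_force: [-0.9, -0.2, -1.4]
width: 0.465
grip_force: 25.9
```

```bash
python3 - <<'E'
from h import *
s=read_state();print(s["tool_pos"],s["width"],s["wrist_force"],delta(s,(.5431,.1035,.038)))
E
```

```text
[0.54055213 0.10387227 0.07619658] 0.4652423972047648 [-0.9037928  -0.23361098 -1.39594131] [-0.001   0.0026  0.0382]
```

>>> step_arm:
  commands:
    - {"fingers":0.6,"dx":-0.0005,"dy":0.0015,"dz":0,"roll":0}
    - {"fingers":0.6,"dx":-0.0005,"dy":0.0015,"dz":0.01,"roll":0}
    - {"fingers":0.6,"dx":-0.0005,"dy":0.0015,"dz":0.02,"roll":0}
    - {"fingers":0.6,"dx":-0.0005,"dy":0.0015,"dz":0.03,"roll":0}
    - {"fingers":0.6,"dx":-0.0005,"dy":0.0015,"dz":0.038,"roll":0}
    - {"fingers":0.6,"dx":-0.0005,"dy":0.0015,"dz":0.038,"roll":0}

```text
time: 9.7
tool_pos: [0.5441, 0.1027, 0.0397]
tcp_rot: [-1.955, -2.458, 0.001]
wrist_force: [0.3, 1.2, -1.5]
width: 0.463
grip_force: 26.5
```

>>> step_arm:
  commands:
    - {"fingers":0.6,"dx":0,"dy":0,"dz":0.001,"roll":0}
    - {"fingers":0.6,"dx":0,"dy":0,"dz":0.001,"roll":0}
    - {"fingers":-0.5,"dx":0,"dy":0,"dz":0.001,"roll":0}
    - {"fingers":-1,"dx":0,"dy":0,"dz":0.001,"roll":0}
    - {"fingers":-1,"dx":0,"dy":0,"dz":0.001,"roll":0}
    - {"fingers":-1,"dx":0,"dy":0,"dz":-0.04,"roll":0}
    - {"fingers":-1,"dx":0,"dy":0,"dz":-0.1,"roll":0}
    - {"fingers":-1,"dx":0,"dy":0,"dz":-0.16,"roll":0}

```text
time: 10.7
tool_pos: [0.5439, 0.1027, 0.2015]
tcp_rot: [-1.955, -2.458, 0.001]
wrist_force: [0.7, 0.4, 0.4]
width: 0.999
grip_force: 0.0
```

```bash
python3 chk.py; python3 - <<'E'
from h import *
s=read_state();r=R(s);print(s["tool_pos"],s["q"],r[:,0].round(3),r[:,1].round(3),delta(s,(.577,-.2515,.25)))
E
```

```text
side h2 52 0.0778 [0.5259 0.1609 0.0743]
side h1 51 0.0772 [0.5423 0.1003 0.0743]
side h0 54 0.0764 [0.5568 0.0421 0.0735]
scene h2 99 0.0751 [0.5284 0.1623 0.0708]
scene h1 106 0.0747 [0.5449 0.1004 0.0713]
scene h0 109 0.0752 [0.5574 0.0402 0.0708]
10.8 [0.54977083 0.1036219  0.20933241] A [ 0.2363 -0.055   0.1812] [0.97423806 0.22498891 0.01549833]
[0.54977083 0.1036219  0.20933241] [ 1.41758578e-01  5.10889611e-02  1.88987745e+00  2.63918243e-05
  1.18507296e+00 -8.52004864e-02] [-0.225  0.974 -0.001] [0.974 0.225 0.015] [-0.3522 -0.0527 -0.041 ]
```

Both cups are seated, at tops of 0.0772–0.0778 m (side) and 0.075 m (scene), matching cup C. Now over to the cap.

>>> step_arm:
  commands:
    - {"fingers":-1,"dx":-0.05,"dy":-0.008,"dz":-0.03,"roll":0}
    - {"fingers":-1,"dx":-0.1,"dy":-0.016,"dz":-0.05,"roll":0}
    - {"fingers":-1,"dx":-0.15,"dy":-0.024,"dz":-0.05,"roll":0}
    - {"fingers":-1,"dx":-0.2,"dy":-0.032,"dz":-0.05,"roll":0}
    - {"fingers":-1,"dx":-0.25,"dy":-0.04,"dz":-0.05,"roll":0}
    - {"fingers":-1,"dx":-0.3,"dy":-0.048,"dz":-0.05,"roll":0}
    - {"fingers":-1,"dx":-0.352,"dy":-0.053,"dz":-0.05,"roll":0}
    - {"fingers":-1,"dx":-0.352,"dy":-0.053,"dz":-0.05,"roll":0}

```text
time: 11.8
tool_pos: [0.5716, -0.2556, 0.2493]
tcp_rot: [-1.961, -2.454, 0.001]
wrist_force: [-0.6, 0.1, 0.0]
width: 1.001
grip_force: 0.0
```

>>> step_arm:
  commands:
    - {"fingers":-1,"dx":0,"dy":0,"dz":0,"roll":0}

```text
time: 11.92
tool_pos: [0.5716, -0.2518, 0.2495]
tcp_rot: [-1.956, -2.457, -0.0]
wrist_force: [0.4, -0.3, -0.0]
width: 1.003
grip_force: 0.0
```

```bash
python3 - <<'E'
from h import *
s,c,im,d=snap(3);P=wworld(d,c);t=P[...,2]
print(s["tool_pos"],s["q"],R(s)[:,1])
m=((d>0)&(t>.157)&(t<.172)&(np.hypot(P[...,0]-.577,P[...,1]+.2515)<.045)).astype(np.uint8)
q=P[m>0];zt=np.median(q[:,2]);print(len(q),zt,q.min(0),q.max(0))
x,y=cv2.minEnclosingCircle((q[:,:2]*1000).astype(np.float32));print(x,y)
# silhouette ray method: cap top pixels onto plane z=.164
print(delta(s,(x[0]/1000,x[1]/1000,.131)))
E
```

```text
[ 0.57155056 -0.25181086  0.24950515] [-4.55196040e-01  1.59769980e-01  1.69517836e+00  6.15116249e-04
  1.28808047e+00 -6.81552794e-01] [ 9.74528718e-01  2.24261510e-01 -7.43363698e-04]
3601 0.16408544178789786 [ 0.54889177 -0.27624058  0.1570286 ] [ 0.60445489 -0.2222567   0.16665579]
(576.8818969726562, -249.2046661376953) 28.101215362548828
[0.0012 0.0059 0.1185]
```

View pics/w3.png

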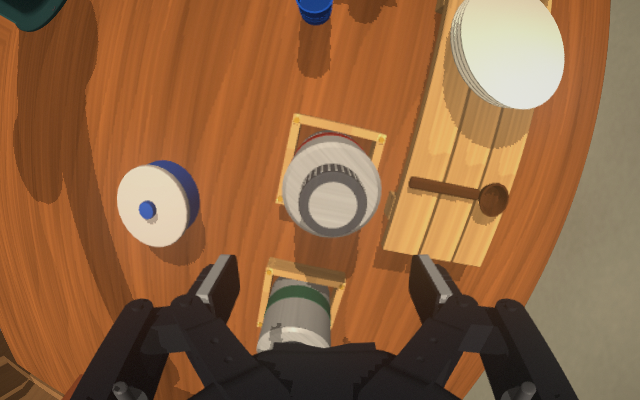

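The wrist view shows the cap at (333,203), on the caddy whose red band shows at (330,137). The green one is at (298,310). I descend around the cap.

>>> step_arm:
  commands:
    - {"fingers":-1,"dx":0.0015,"dy":0.0055,"dz":0.04,"roll":0}
    - {"fingers":-1,"dx":0.0015,"dy":0.0055,"dz":0.08,"roll":0}
    - {"fingers":-1,"dx":0.0015,"dy":0.0055,"dz":0.1,"roll":0}
    - {"fingers":-1,"dx":0.0015,"dy":0.0055,"dz":0.114,"roll":0}
    - {"fingers":-1,"dx":0.0015,"dy":0.0055,"dz":0.114,"roll":0}
    - {"fingers":-1,"dx":0.0015,"dy":0.0055,"dz":0.114,"roll":0}

```text
time: 12.72
tool_pos: [0.578, -0.2498, 0.1379]
tcp_rot: [1.954, 2.457, 0.001]
wrist_force: [-0.1, -0.4, 0.5]
width: 0.999
grip_force: 0.0
```

>>> step_arm:
  commands:
    - {"fingers":0.4,"dx":0,"dy":0,"dz":0,"roll":0}
    - {"fingers":0.4,"dx":0,"dy":0,"dz":0,"roll":0}
    - {"fingers":0.4,"dx":0,"dy":0,"dz":0,"roll":0}
    - {"fingers":0.4,"dx":0,"dy":0,"dz":0,"roll":0}
    - {"fingers":0.4,"dx":0,"dy":0,"dz":0,"roll":0}
  squeeze: 50

```text
time: 13.35
tool_pos: [0.5778, -0.2499, 0.1378]
tcp_rot: [1.954, 2.457, 0.001]
wrist_force: [-0.1, -0.1, 4.9]
width: 0.616
grip_force: 53.0
```

```bash
cat > st.py <<'E'
from h import *
s=read_state();r=R(s);print(s["time"],s["tool_pos"].round(4),s["width"],s["grip_force"],"F",s["wrist_force"].round(2),"M",s["torque"].round(3),"yaw",np.degrees(np.arctan2(r[1,1],r[0,1])).round(2),"q6",s["q"][5].round(3),"tq6",s["joint_torque"][5].round(3))
E
python3 st.py
```

```text
13.35 [ 0.5778 -0.2499  0.1378] 0.6157958337967607 52.977129220962524 F [-0.08 -0.07  4.87] M [-0.015  0.09  -0.048] yaw 13.0 q6 -0.675 tq6 -0.018
```

>>> step_arm:
  commands:
    - {"fingers":0.4,"dx":0,"dy":0,"dz":0,"roll":4}
    - {"fingers":0.4,"dx":0,"dy":0,"dz":0,"roll":8}
    - {"fingers":0.4,"dx":0,"dy":0,"dz":0,"roll":8}

```text
time: 13.72
tool_pos: [0.5778, -0.2501, 0.1378]
tcp_rot: [2.121, 2.314, 0.001]
wrist_force: [0.0, -0.7, 5.8]
width: 0.616
grip_force: 53.0
```

```bash
python3 st.py
```

```text
13.725 [ 0.5778 -0.2501  0.1378] 0.615871611015369 52.950266003608704 F [ 0.02 -0.66  5.81] M [-0.12   0.113 -0.017] yaw 4.97 q6 -0.534 tq6 0.121
```

>>> step_arm:
  commands:
    - {"fingers":0.4,"dx":0,"dy":0,"dz":0,"roll":5}
    - {"fingers":0.4,"dx":0,"dy":0,"dz":0,"roll":12}
    - {"fingers":0.4,"dx":0,"dy":0,"dz":0,"roll":12}

```text
time: 14.1
tool_pos: [0.5778, -0.2501, 0.1378]
tcp_rot: [2.352, 2.079, 0.001]
wrist_force: [0.9, -1.1, 5.1]
width: 0.62
grip_force: 52.9
```

```bash
python3 st.py
```

```text
14.1 [ 0.5778 -0.2501  0.1378] 0.6199327550779127 52.945716977119446 F [ 0.93 -1.11  5.11] M [-0.049  0.105 -0.061] yaw -7.06 q6 -0.325 tq6 0.253
```

>>> step_arm:
  commands:
    - {"fingers":0.4,"dx":0,"dy":0,"dz":0,"roll":7}
    - {"fingers":0.4,"dx":0,"dy":0,"dz":0,"roll":14}
    - {"fingers":0.4,"dx":0,"dy":0,"dz":0,"roll":20}

```text
time: 14.48
tool_pos: [0.5777, -0.2502, 0.1378]
tcp_rot: [2.679, 1.636, 0.001]
wrist_force: [-0.8, -1.1, 6.2]
width: 0.619
grip_force: 52.9
```

```bash
python3 st.py
```

```text
14.475 [ 0.5777 -0.2502  0.1378] 0.6190814538651519 52.90897250175476 F [-0.79 -1.1   6.15] M [-0.069  0.215  0.008] yaw -27.19 q6 0.027 tq6 -0.748
```

>>> step_arm:
  commands:
    - {"fingers":0.4,"dx":0,"dy":0,"dz":0,"roll":7}
    - {"fingers":0.4,"dx":0,"dy":0,"dz":0,"roll":14}
    - {"fingers":0.4,"dx":0,"dy":0,"dz":0,"roll":21}
    - {"fingers":0.4,"dx":0,"dy":0,"dz":0,"roll":27}
    - {"fingers":0.4,"dx":0,"dy":0,"dz":0,"roll":27}

```text
time: 15.1
tool_pos: [0.5777, -0.25, 0.1378]
tcp_rot: [2.987, 0.969, 0.002]
wrist_force: [-0.2, 0.1, 7.0]
width: 0.614
grip_force: 53.0
```

```bash
python3 st.py
```

```text
15.1 [ 0.5777 -0.25    0.1378] 0.6137699015040935 52.96892166137695 F [-0.17  0.06  7.  ] M [ 0.012  0.139 -0.082] yaw -54.06 q6 0.496 tq6 0.188
```

67° turned with no torque building up, so this looks like the freeing direction. A gentle lift will test it.

>>> step_arm:
  commands:
    - {"fingers":0.4,"dx":0,"dy":0,"dz":-0.003,"roll":0}
    - {"fingers":0.4,"dx":0,"dy":0,"dz":-0.006,"roll":0}
    - {"fingers":0.4,"dx":0,"dy":0,"dz":-0.006,"roll":0}

```text
time: 15.48
tool_pos: [0.5767, -0.2493, 0.142]
tcp_rot: [-2.987, -0.971, 0.001]
wrist_force: [0.0, -0.1, -1.2]
width: 0.614
grip_force: 52.4
```

```bash
python3 st.py
```

```text
15.475 [ 0.5767 -0.2493  0.142 ] 0.6142526927666528 52.44349479675293 F [ 0.03 -0.15 -1.2 ] M [0.004 0.036 0.008] yaw -54.0 q6 0.495 tq6 -0.0
```

>>> step_arm:
  commands:
    - {"fingers":0.4,"dx":0,"dy":0,"dz":-0.02,"roll":0}
    - {"fingers":0.4,"dx":0,"dy":0,"dz":-0.06,"roll":0}
    - {"fingers":0.4,"dx":0,"dy":0,"dz":-0.1,"roll":0}
    - {"fingers":0.4,"dx":0,"dy":0,"dz":-0.14,"roll":0}
    - {"fingers":0.4,"dx":0.025,"dy":-0.035,"dz":-0.14,"roll":0}
    - {"fingers":0.4,"dx":0.05,"dy":-0.07,"dz":-0.14,"roll":0}
    - {"fingers":0.4,"dx":0.076,"dy":-0.105,"dz":-0.14,"roll":0}
    - {"fingers":0.4,"dx":0.076,"dy":-0.105,"dz":-0.14,"roll":0}

```text
time: 16.48
tool_pos: [0.5766, -0.117, 0.2839]
tcp_rot: [-2.986, -0.976, -0.002]
wrist_force: [0.4, -1.0, -1.3]
width: 0.616
grip_force: 54.4
```

>>> step_arm:
  commands:
    - {"fingers":0.4,"dx":0,"dy":0,"dz":0,"roll":0}
    - {"fingers":0.4,"dx":0,"dy":0,"dz":0,"roll":0}
    - {"fingers":0.4,"dx":0,"dy":0,"dz":0,"roll":0}
    - {"fingers":0.4,"dx":0,"dy":0,"dz":0,"roll":0}

```text
time: 16.98
tool_pos: [0.5766, -0.1205, 0.2821]
tcp_rot: [-2.988, -0.969, 0.0]
wrist_force: [-0.4, 0.5, -1.6]
width: 0.617
grip_force: 54.4
```

```bash
python3 st.py; python3 chk.py; python3 - <<'E'
from h import *
a,_=read_camera("scene");b,_=read_camera("side")
cv2.imwrite("pics/end.png",np.hstack([cv2.resize(a[80:330,200:500],(432,360)),cv2.resize(b[90:290,250:450],(360,360))]))
E
```

```text
16.975 [ 0.5766 -0.1205  0.2821] 0.616555426070161 54.445087909698486 F [-0.38  0.53 -1.61] M [0.021 0.061 0.007] yaw -54.06 q6 0.695 tq6 -0.001
side h2 57 0.0757 [0.5264 0.1626 0.0712]
side h1 56 0.0764 [0.5426 0.1017 0.0732]
side h0 59 0.0761 [0.5563 0.0403 0.0729]
scene h2 98 0.0748 [0.5294 0.1619 0.0708]
scene h1 107 0.0745 [0.5444 0.1012 0.0705]
scene h0 109 0.0752 [0.5582 0.0415 0.0711]
17.075 [ 0.57661669 -0.12020399  0.28212103] A [ 0.1538 -0.4346  0.2552] [ 5.87278479e-01 -8.09384900e-01 -2.66373118e-04]
```

View pics/end.png

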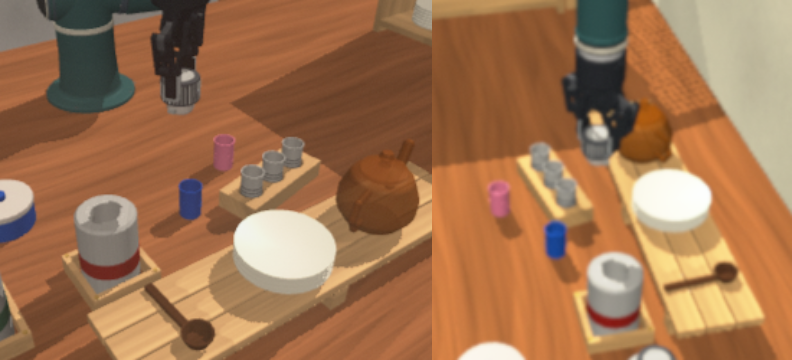

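The cap is held in the air at left (180,90), the red caddy's mouth is open at (107,215), and all three cups stand in the wells.

```bash
python3 -c "
from workcell import *
print(finish_job())"
```

```text
the job is handed in; nothing more can be done
None
```

I handed the job in at about 17 s: both loose cups are all the way down in their wells, the cap came free clockwise and is held about 150 mm above the rim and 130 mm to the side, and the other items appear undisturbed; the hand-in returned no verdict.

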